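# Keyed shaft into a nested timing pulley

## Task

Lower the toothed pulley, flange down, into the square pocket of the assembly nest so that it sits flat, and let go of it. Then lift the keyed shaft (the one with a flat on its top end) out of the rack, lower its keyed end into the pulley's bore, turn it until the key slips into the keyway and push it fully home, collar down on the hub, without forcing or dropping anything or disturbing the other things. Finish still gripping the shaft and pressing it down firmly, so that the grub screws can be tightened: do not let go.

Things in the scene. Friction and masses are not known exactly. Their poses are not given: they have to be found in the camera images.
- pulley: Loose aluminium timing pulley, 240 g, flange down on the bench. Square flange 60 x 60 x 10 mm; above it the toothed part with two 50 mm rims, 10 to 30 mm above the underside (grip it here); hub boss 34 mm across, 30 to 36 mm. Bore 21.5 mm; its one keyway, 7.5 mm wide, reaches 14 mm from the axis. Origin: centre of the underside; z up; x from the axis to the keyway, square to the flange's edges.
- hub_top (a point): Centre of the top face of the pulley's hub boss, on the bore's axis, 36 mm above the pulley's underside. Same axes as the pulley.
- nest: Assembly nest fixed to the bench: aluminium plate 124 x 124 x 10 mm with four black rails round a square pocket, 62.5 x 62.5 mm, open at the corners. Its floor is the plate's top, 10 mm above the bench; the rails rise 6 mm above it, the top 3 mm sloped as lead-in. Origin: centre of the plate's underside; z up; x, y square to the pocket. The pulley fits any of four ways round.
- shaft: Loose steel keyed shaft, 220 g, hanging upright in the rack by its collar. Up from the tip: 20 mm round to 30 mm, tip chamfer 2 mm, dark key 6 mm wide from 10 to 28 mm, reaching 13 mm from the axis; collar 40 mm across, 30 to 38 mm; top end 38 to 72 mm, 20 mm round with one flat 5 mm from the axis, facing as the key does. Origin: centre of the lower tip; z up; x towards key and flat.
- collar_seat (a point): Centre of the collar's underside, on the shaft's axis, 30 mm above its tip; it meets hub_top when the shaft is fully home.
- rack: Shaft rack fixed to the bench: aluminium plate 80 x 186 x 8 mm on two side legs, its top 45 mm above the bench, with two 30 mm holes 45 mm either side of its centre along y. The keyed shaft hangs in either hole, the plain shaft in the other. Origin: centre of its footprint on the bench; z up.
- idler_shaft: Loose plain shaft in the rack's other hole, to be left alone: no key, fully round top end, 87 mm long (15 mm taller than the keyed shaft), same collar. Origin: centre of its lower tip; z up.
- motor: Small stepper motor standing on the bench, shaft up, 42 x 42 mm, 73 mm tall, to be left alone. Origin: centre of its underside; z up.
- screwdriver: Black-handled screwdriver, 180 mm long, lying on the bench, to be left alone. Origin: under its middle; x points along it to the tip.
- threadlocker: Small closed bottle of 32 mm diameter and 75 mm height standing on the bench, to be left alone. Origin: centre of its underside; z up.

How it is judged:
By the outcome, as a careful person would: the job done as asked, in the order asked, and still so for the second after the job is handed in, while the arm keeps its last pose, push and grip.
It also fails if it takes over 54 s, if anything falls off the work surface, if the arm or the gripper's body presses on something with over 40 N, if the wrist force passes 120 N, or if a joint passes its speed limit or range.

## Robot

A 7-joint arm with a two-finger parallel gripper is mounted at the origin on the work surface. World frame = base frame: x ahead of the robot, y to its left, z up, the work surface at z = 0. Lengths are in mm, angles in rad, forces in N, time in s.
With the tool pointing down it reaches from about 400 to 900 mm from the base axis. Payload 5.6 kg.
Tool frame: the origin (TCP) lies midway between the tips of the shut fingers; the grasp point (between the pads) lies 19 mm behind it (grasp_offset is the distance from the TCP to the grasp point, in mm); z points along the fingers, y is the line along which they close (so a half turn about z gives the same grasp; the last joint's range is limited). The gripper opens to 92 mm and grips with 3 to 60 N. Pads are 20 mm wide; open, the fingers measure 128 mm over their backs; the gripper's body (75 mm by 189 mm) begins 69 mm behind the grasp point.
Start: joints at [-0.043, 0.468, -0.012, 1.603, 0.006, 1.071, -0.056], TCP at [650.007, -0.044, 214.592] pointing down, gripper open.
Joint ranges: [-2.53, 2.53], [-0.31, 2.02], [-1.57, 1.55], [0.28, 2.44], [-1.29, 4.43], [0.15, 1.84], [-2.92, 2.92]. Speed limits (rad/s): [2.57, 2.57, 3.14, 3.14, 3.14, 3.14, 3.14].

## Interface

Orientations are given as a rotation vector (axis times angle).
In Python, from station import * gives the robot as it stands.
- The arm moves only by the tool apply_moves, never from a script. Its argument "rows" is a list of rows, each a list of 6 numbers: the shift along the tool's x, y, z scaled (see below), then the turn, a rotation vector about the tool's x, y, z scaled (see below). In form: [[dx, dy, dz, ax, ay, az], ...]. A call has 1 to 10 rows; each row shifts and turns the commanded pose from where the row before left it, along the tool's axes as they then stand; what a row does not reach is not made up. The controller multiplies each number of a shift by 0.5 m and each number of a turn by 0.1 rad. A row lasts 1/8 s, in which the tool goes at most 62.5 mm and 10.7 degrees, less where a joint would pass 70% of its speed; a pose out of reach is approached as far as the arm can. A call with a number of a shift or a turn outside -1 to 1 is refused whole. A call with a gripper value outside its range is refused whole. "gripper" is the opening, from 0 (shut) to 1 (fully open), set as the call begins (left out, the last holds). The fingers move at their own pace and stop on an object; the grip force is fixed at half the most. Time passes only in rows, so rows that do not move let the fingers close. It gives the time, the measured TCP pose, the force, the opening and the grip force at its end, in the units of the state.
- state(): the state, without advancing time (a new reading comes with each control period).
- read_camera(name): name is "scene" or "side" or "wrist"; returns a dict with "pixels" (400x640x3 uint8, blue, green, red), "fx", "fy", "cx", "cy" (pixels), "R" (3x3) and "t" (3): a world point X has camera coordinates R X + t; the wrist camera has in their place "tool_from_camera" (4x4, takes a point from camera to tool coordinates, whose origin is the TCP and whose axes are the flange's). Camera axes: x right, y down, z forward; pixel columns grow to the right and rows downward; lengths in mm; the calibration is good to about 2 mm. A picture is of the moment at which its call begins: read the wrist's pose just before it. There is no depth.
- close_job(): hands the job in; it is judged then, once.
Trained networks look in a picture, given as the dict that the camera call returned (one of the last four; its "shot" number tells which), for a name from the list of things; names that differ only in an ending like _2 or _b are one class to them, and where a whole thing is asked for, a point or a joint stands for the part that bears it (a point fixed in the world has none). Each returns a list of dicts, best first, with "confidence" (0 to 1); they miss things now and then, are a little off and sometimes report something else, mostly with a low value. They report only what shows in the picture. A call takes as long as a camera call.
- find_in(thing, picture): "uv" ([column, row] in pixels, amid what is visible of it).
- regions_of(thing, picture): "region" (400x640 bool, what is visible of it) and "uv" ([column, row] in pixels, amid what is visible of it).
The state is a dict: "time_s": time; "qpos": joint angles; "dq": joint speeds; "tau": joint torques, N m; "position": TCP position; "tool_rot": TCP orientation; "wrist_force": force on the tool from outside, world axes, zero at the start; "moment": the same for the moment, N m; "grip_width": opening from 0.0 (shut) to 1.0 (fully open); "grip_force": force on a finger pad.
Only numpy, scipy, OpenCV 4.12 (cv2) and the standard library are available. Lean on these libraries where they do the work, as an engineer would, in place of code of your own. Each camera call takes 0.05 s, during which the arm holds its last target. There are 200 camera calls.

## Working session

There is one attempt and no reset: what is moved stays moved. The work goes in short steps, Python scripts to look and compute and a tool call to move; the robot and the scene stay as the last step left them, time stands still between calls to the robot, and variables do not carry over. Pictures are saved under pics/ and viewed, at most 10 in all, crops included, and the job is handed in when it is done.

Besides the shell and the picture viewer there is one more tool, called after "Request:" as name([rows], argument=value, ...), one row to a line, values as JSON. apply_moves: Moves the arm, as the interface text tells. Shifts and turns lie within -1 to 1; 1 stands for 0.5 m of shift or 0.1 rad of turn. Its arguments: {"type":"object","properties":{"rows":{"type":"array","items":{"type":"array","items":{"type":"number"}}},"gripper":{"type":"number"}},"required":["rows"]}

```bash
mkdir -p pics; cat > h.py <<'E'
from station import *
import numpy as np, cv2
from scipy.spatial.transform import Rotation as Rn
def ray(pic,uv,st=None):
    d=np.array([(uv[0]-pic['cx'])/pic['fx'],(uv[1]-pic['cy'])/pic['fy'],1.])
    if 'R' in pic:
        R=np.array(pic['R']);t=np.array(pic['t']);return -R.T@t,R.T@d
    T=np.array(pic['tool_from_camera']);Rt=Rn.from_rotvec(st['tool_rot']).as_matrix()
    return Rt@T[:3,3]+np.array(st['position']),Rt@T[:3,:3]@d
def atz(pic,uv,z,st=None):
    o,d=ray(pic,uv,st);return o+d*(z-o[2])/d[2]
def proj(pic,X,st=None):
    X=np.atleast_2d(X)
    if 'R' in pic: c=X@np.array(pic['R']).T+np.array(pic['t'])
    else:
        T=np.array(pic['tool_from_camera']);Rt=Rn.from_rotvec(st['tool_rot']).as_matrix()
        c=((X-np.array(st['position']))@Rt-T[:3,3])@T[:3,:3]
    return np.c_[c[:,0]/c[:,2]*pic['fx']+pic['cx'],c[:,1]/c[:,2]*pic['fy']+pic['cy']]
E
python3 - <<'E'
from h import *
s=state();print(s)
ims=[]
for n in ['scene','side','wrist']:
    p=read_camera(n);ims.append(p['pixels']);print(n,p['fx'],p['cx'],p['cy'])
    if n=='wrist':print(np.round(p['tool_from_camera'],3).tolist())
    else: print(np.round(ray(p,(320,200))[0]))
    for th,z in [('pulley',20),('hub_top',36),('nest',10),('shaft',60),('rack',45),('idler_shaft',70),('motor',40),('screwdriver',10),('threadlocker',40)]:
        for r in find_in(th,p)[:2]:
            print(' ',th,round(r['confidence'],2),np.round(r['uv']),np.round(atz(p,r['uv'],z,s)))
cv2.imwrite('pics/a.png',ims[0]);cv2.imwrite('pics/b.png',ims[1]);cv2.imwrite('pics/c.png',ims[2])
E
```

```text
{'time_s': 0.0, 'qpos': array([-0.04296139,  0.46834495, -0.01161732,  1.60361972,  0.00598938,
        1.07140327, -0.05631136]), 'dq': array([ 1.35244907e-03,  1.97202144e-04,  1.33154724e-03, -1.72652241e-05,
        1.90396905e-03, -1.26648653e-03,  9.58237060e-04]), 'tau': array([-3.39112758e-04, -5.20573139e+01, -1.31628491e-02, -2.43752271e+01,
       -5.67366311e-02,  1.73054746e-02,  1.50106093e-04]), 'position': array([ 6.49416433e+02, -8.34881061e-02,  2.13662884e+02]), 'tool_rot': array([-2.22074349e+00, -2.22050787e+00,  2.04742492e-03]), 'wrist_force': array([ 0.9341499 , -0.58481827,  0.51884546]), 'moment': array([ 0.02306172, -0.01683457, -0.02164079]), 'grip_force': 0.0, 'grip_width': 1.003273400680002}
scene 376.40010039886056 317.437631183605 199.9250998550751
[964. 580. 717.]
  pulley 0.78 [413. 252.] [477. 244.  20.]
  hub_top 0.89 [410. 250.] [492. 244.  36.]
  hub_top 0.65 [287. 130.] [ 486. -333.   36.]
  nest 0.96 [336. 229.] [584.  82.  10.]
  shaft 0.6 [297. 145.] [ 518. -217.   60.]
  rack 0.68 [295. 154.] [ 536. -198.   45.]
  motor 0.59 [330. 285.] [699
[... 393 characters left out ...]
4.] [677. 196.  40.]
  threadlocker 0.66 [364. 190.] [698. -64.  40.]
  threadlocker 0.46 [292. 199.] [549.  37.  40.]
wrist 285.9109950016268 322.408488510648 198.54136020683504
[[-0.001, -0.967, -0.256, 73.921], [1.0, -0.001, -0.0, 0.791], [-0.0, -0.256, 0.967, -170.555], [0.0, 0.0, 0.0, 1.0]]
  pulley 0.79 [178.   5.] [489. 201.  20.]
  pulley 0.74 [235. 337.] [ 517. -239.   20.]
  hub_top 0.57 [178.   4.] [496. 197.  36.]
  nest 0.8 [263. 125.] [574.  71.  10.]
  shaft 0.67 [222. 348.] [ 513. -223.   60.]
  rack 0.89 [238. 336.] [ 530. -215.   45.]
  motor 0.73 [360.   7.] [690. 192.  40.]
  screwdriver 0.72 [390. 329.] [ 754. -233.   10.]
  threadlocker 0.84 [369. 216.] [709. -40.  40.]
```

View pics/a.png

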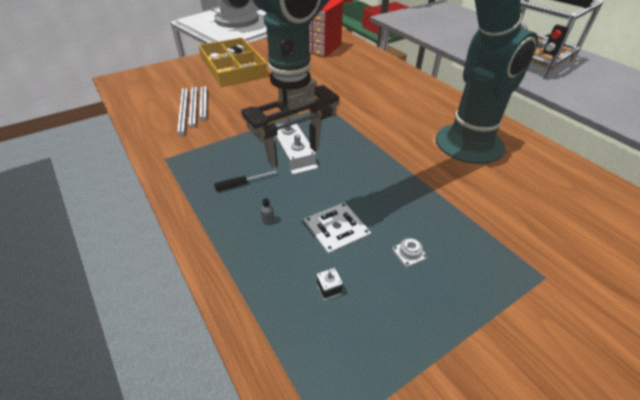

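View pics/c.png

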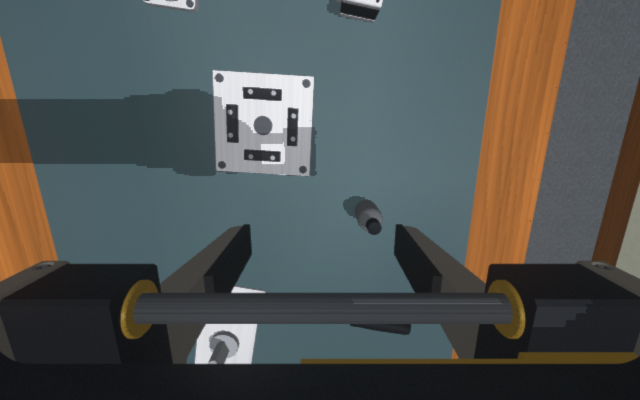

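The scene view shows the nest at (337,228), the pulley at (410,250), the motor at (330,285) and the rack near (297,150), partly behind the gripper. The wrist view shows the nest at (263,125), with the pulley cut off at the top. I'll move over the pulley.

Request:
apply_moves([
  [0.084,-0.068,0.026,0,0,0],
  [0.084,-0.068,0.026,0,0,0],
  [0.084,-0.068,0.026,0,0,0],
  [0.084,-0.068,0.026,0,0,0],
  [0.084,-0.068,0.026,0,0,0],
  [0,0,0,0,0,0],
  [0,0,0,0,0,0],
])

```text
time_s: 2.38
position: [480.7, 209.7, 149.9]
tool_rot: [2.221, 2.221, 0.001]
wrist_force: [-0.3, -0.6, 0.6]
grip_width: 0.998
grip_force: 0.0
```

```bash
python3 - <<'E'
from h import *
s=state();print(s['position'],s['tool_rot'],s['time_s'])
p=read_camera('wrist')
for th,z in [('pulley',20),('hub_top',36),('nest',10)]:
    for r in regions_of(th,p)[:1]:
        m=r['region'].astype(np.uint8)
        print(th,round(r['confidence'],2),np.round(r['uv']),np.round(atz(p,r['uv'],z,s),1),m.sum(),cv2.minAreaRect(cv2.findNonZero(m)))
cv2.imwrite('pics/d.png',p['pixels'])
u,v=map(int,find_in('pulley',p)[0]['uv']);print(u,v)
c=p['pixels'][max(0,v-70):v+70,max(0,u-90):u+90];cv2.imwrite('pics/e.png',cv2.resize(c,None,fx=4,fy=4,interpolation=cv2.INTER_CUBIC));print(c.shape)
E
```

```text
[480.68355819 209.65096051 149.88188432] [2.22108576e+00 2.22067043e+00 7.96863333e-04] 2.375
pulley 0.88 [321. 164.] [480.5 241.3  20. ] 2744 ((319.2651672363281, 168.78489685058594), (55.10398483276367, 55.0778923034668), 7.4958577156066895)
hub_top 0.96 [319. 163.] [478.1 244.8  36. ] 2728 ((318.90771484375, 168.7384796142578), (55.31949234008789, 54.82334518432617), 7.125016689300537)
nest 0.66 [382. 291.] [554.1  83.9  10. ] 4218 ((394.43536376953125, 296.6630859375), (98.79209899902344, 93.24510192871094), 3.1798300743103027)
320 163
(140, 180, 3)
```

View pics/e.png

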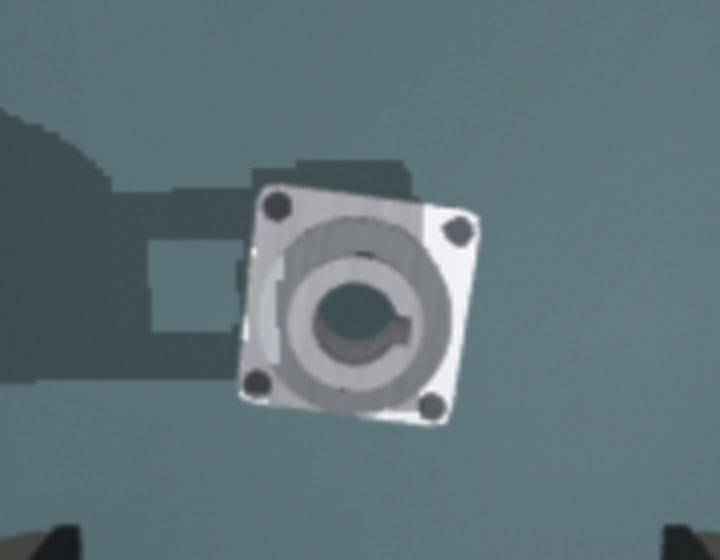

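The pulley shows at about (319,168) with its keyway pointing image-right and turned slightly clockwise. Its four flange holes are clear.

```bash
python3 - <<'E'
from h import *
s=state();p=read_camera('wrist')
H=np.array([(277,206),(459,231),(432,405),(257,382)])/4-.375+[230,93]
P=np.array([atz(p,h,10,s) for h in H]);c=P.mean(0);print(P.round(1),c)
for a,b in [(0,1),(1,2),(3,2),(0,3)]:
    d=P[b]-P[a];print(np.hypot(*d[:2]),np.degrees(np.arctan2(d[1],d[0])))
print('hub',atz(p,(230+355/4-.4,93+322/4-.4),36,s))
s0=dict(position=[649.4,-.1,213.7],tool_rot=[-2.2207,-2.2205,.002])
N=np.array([atz(p,h,10,s0) for h in [(219,77),(306,83),(303,171),(221,164)]]);print(N.round(1),N.mean(0))
N=np.array([atz(p,h,10,s0) for h in [(214,70),(314,76),(312,177),(213.5,174)]]);print(N.round(1),N.mean(0))
E
```

```text
[[456.8 261.   10. ]
 [505.6 254.2  10. ]
 [498.8 206.1  10. ]
 [450.1 212.8  10. ]] [477.81480746 233.51661897  10.        ]
49.21104647711407 -7.938150873347101
48.608096850810945 -98.01160923593491
49.1822276047134 -7.915741168833751
48.62730474457522 -97.97761954404488
hub [477.77837323 234.07366657  36.        ]
[[524.1 128.   10. ]
 [629.9 121.   10. ]
 [624.2  12.4  10. ]
 [516.8  21.8  10. ]] [573.76427299  70.82019945  10.        ]
[[518.8 135.9  10. ]
 [639.8 129.   10. ]
 [636.    4.4  10. ]
 [505.6   8.6  10. ]] [575.05843901  69.44867109  10.        ]
```

Request:
apply_moves([
  [0.024,-0.003,0.06,0,0,0],
  [0.024,-0.003,0.07,0,0,0],
  [0,0,0.07,0,0,0],
  [0,0,0.05,0,0,0],
  [0,0,0.022,0,0,0],
  [0,0,0,0,0,0],
  [0,0,0,0,0,0],
])

```text
time_s: 3.55
position: [477.9, 234.2, 14.6]
tool_rot: [2.221, 2.221, 0.003]
wrist_force: [-0.3, -0.5, -0.5]
grip_width: 0.999
grip_force: 0.0
```

Request:
apply_moves([
  [0,0,0,0,0,0],
  [0,0,0,0,0,0],
  [0,0,0,0,0,0],
  [0,0,0,0,0,0],
  [0,0,0,0,0,0],
  [0,0,0,0,0,0],
], gripper=0)

```text
time_s: 4.3
position: [477.0, 234.0, 13.6]
tool_rot: [2.222, 2.221, -0.0]
wrist_force: [-1.1, -0.9, 1.5]
grip_width: 0.538
grip_force: 30.0
```

Request:
apply_moves([
  [0,0,-0.03,0,0,0],
  [0,0,-0.08,0,0,0],
  [-0.08,0.03,-0.08,0,0,0],
  [-0.1,0.042,-0.04,0,0,0],
  [-0.1,0.042,0,0,0,0],
  [-0.1,0.04,0,0,0,0],
  [-0.1,0.04,0,0,0,0],
  [0,0,0,0,0,0],
  [0,0,0,0,0,0],
])

```text
time_s: 5.42
position: [573.6, -5.5, 128.9]
tool_rot: [-2.221, -2.221, -0.0]
wrist_force: [-0.3, 0.5, -2.4]
grip_width: 0.543
grip_force: 30.0
```

```bash
python3 - <<'E'
from h import *
s=state();print(s['position'],s['tool_rot'],s['time_s'],s['grip_width'],s['wrist_force'])
p=read_camera('wrist')
r=regions_of('nest',p)[0]
print(r['confidence'],cv2.minAreaRect(cv2.findNonZero(r['region'].astype(np.uint8))))
u,v=map(int,r['uv']);u-=90;v=max(0,v-70);print(u,v)
np.save('n.npy',np.r_[s['position'],s['tool_rot'],u,v])
cv2.imwrite('pics/f.png',np.vstack([cv2.resize(p['pixels'][v:v+140,u:u+180],None,fx=4,fy=4,interpolation=cv2.INTER_CUBIC)]))
cv2.imwrite('pics/f0.png',p['pixels'])
E
```

```text
[573.58313649  -5.51618919 128.86916374] [-2.22109405e+00 -2.22073557e+00 -4.25792445e-04] 5.425 0.5428064656063525 [-0.29211435  0.54181659 -2.39166838]Traceback (most recent call last):
  File "<stdin>", line 4, in <module>
IndexError: list index out of range
```

```bash
python3 - <<'E'
from h import *
s=state();print(s['position'])
p=read_camera('wrist')
print([(r['confidence'],r['uv']) for r in find_in('nest',p)+find_in('pulley',p)])
cv2.imwrite('pics/f0.png',p['pixels'])
E
```

```text
[573.51169167  -4.22260374 128.78868951]
[(0.92, [320.5, 119.1]), (0.84, [322.6, 237.1])]
```

View pics/f0.png

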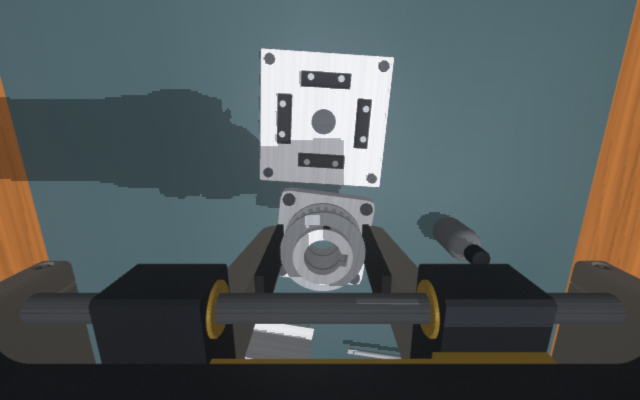

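The nest is clear, with corner holes at about (269,59), (384,66), (372,178) and (268,172). The pulley is held level with two flange holes at (289,199) and (366,209).

```bash
python3 - <<'E'
from h import *
s=state();print(s['position'],s['tool_rot'])
p=read_camera('wrist');g=cv2.cvtColor(p['pixels'],cv2.COLOR_BGR2GRAY).astype(float)
def cen(u,v,r=8):
    w=g[v-r:v+r+1,u-r:u+r+1];k=np.clip((np.percentile(w,80)+w.min())/2-w,0,None)
    y,x=np.mgrid[v-r:v+r+1,u-r:u+r+1];return (x*k).sum()/k.sum(),(y*k).sum()/k.sum()
def show(px,z):
    P=np.array([atz(p,h,z,s) for h in px]);print(np.round(px,1).tolist(),P.round(1).tolist(),P.mean(0).round(2))
    for i in range(len(P)):
        d=P[(i+1)%len(P)]-P[i];print(np.hypot(*d[:2]).round(1),np.degrees(np.arctan2(d[1],d[0])).round(2))
show([cen(*q) for q in [(269,59),(384,66),(372,178),(268,172)]],10)
show([cen(323,121,16)],10)
show([cen(*q) for q in [(289,199),(366,209)]],s['position'][2]-13.6+10)
E
```

```text
[573.72802528  -4.6165882  128.73258615] [-2.21882352e+00 -2.22363098e+00 -3.46870822e-04]
[[268.8, 57.8], [383.4, 65.6], [371.8, 178.6], [267.2, 172.5]] [[524.7, 127.6, 10.0], [631.2, 121.1, 10.0], [625.3, 14.1, 10.0], [518.1, 20.3, 10.0]] [574.82  70.75  10.  ]
106.7 -3.5
107.1 -93.17
107.4 176.69
107.5 86.44
[[322.7, 120.9]] [[574.7, 71.2, 10.0]] [574.75  71.24  10.  ]
0.0 0.0
[[288.4, 199.1], [365.9, 209.0]] [[553.0, 22.9, 125.1], [602.1, 16.3, 125.1]] [577.56  19.6  125.13]
49.6 -7.57
49.6 172.43
```

Request:
apply_moves([
  [0.05,0.001,0,0,0,-0.25],
  [0.052,-0.001,0.03,0,0,-0.25],
  [0.05,-0.003,0.06,0,0,-0.25],
  [0,0,0.06,0,0,0],
  [0,0,0.04,0,0,0],
  [0,0,0,0,0,0],
  [0,0,0,0,0,0],
])

```text
time_s: 6.6
position: [570.6, 71.1, 33.7]
tool_rot: [-2.135, -2.305, -0.0]
wrist_force: [-0.3, 0.2, -1.9]
grip_width: 0.54
grip_force: 30.0
```

```bash
python3 - <<'E'
from h import *
for i in range(4):
    s=state();print(s['position'],Rn.from_rotvec(s['tool_rot']).as_matrix()[:,1].round(4),s['wrist_force'])
    p=read_camera('wrist')
cv2.imwrite('pics/g.png',cv2.resize(p['pixels'][90:290,200:450],None,fx=3,fy=3,interpolation=cv2.INTER_CUBIC))
E
```

```text
[570.56431901  71.0971005   33.7093535 ] [0.9971 0.0765 0.    ] [-0.26665672  0.23357987 -1.88834939]
[570.91278109  70.74556101  34.12961702] [9.971e-01 7.600e-02 9.000e-04] [-0.54375224  0.61950082 -1.69042266]
[571.05979484  70.45833082  34.33764522] [0.9971 0.0755 0.0013] [ 0.6887967   0.02973482 -1.63867081]
[571.09326369  70.23526841  34.39121717] [0.9972 0.0752 0.0014] [ 1.16099527  1.0699361  -1.579398  ]
```

View pics/g.png

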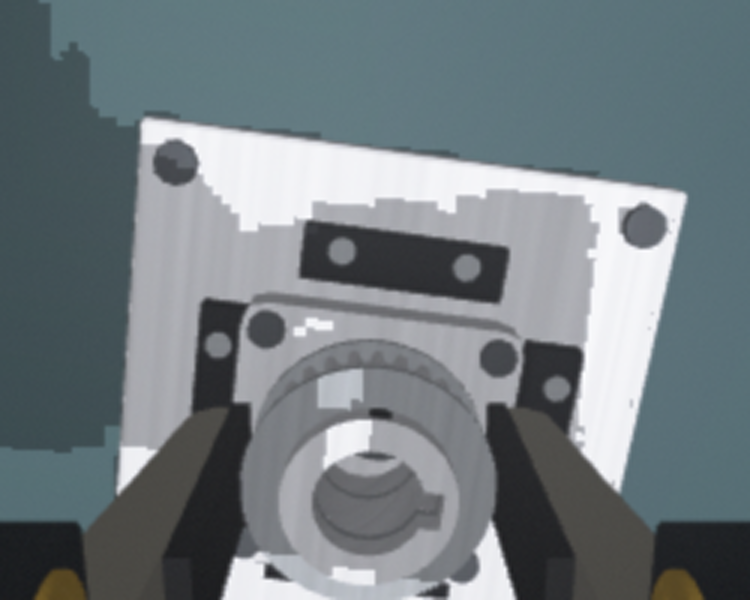

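The pulley is parallel to the rails and sits about 3 mm too far left. I'll correct that, then lower.

Request:
apply_moves([
  [0.001,0.0068,0,0,0,0],
  [0,0,0,0,0,0],
  [0,0,0,0,0,0],
  [0,0,0,0,0,0],
])

```text
time_s: 7.3
position: [573.9, 70.5, 33.6]
tool_rot: [-2.137, -2.303, 0.0]
wrist_force: [0.2, 0.5, -1.2]
grip_width: 0.54
grip_force: 30.0
```

```bash
python3 - <<'E'
from h import *
S=[]
for i in range(2):
    s=state();S.append(s['position']);print(s['position'],s['wrist_force'])
    p=read_camera('wrist')
P=lambda a:np.array(a)
y=np.radians(-3.45);R=np.array([[np.cos(y),-np.sin(y)],[np.sin(y),np.cos(y)]])
g=cv2.cvtColor(p['pixels'],cv2.COLOR_BGR2GRAY).astype(float)
def cen(u,v,r=7):
    u,v=int(u),int(v);w=g[v-r:v+r+1,u-r:u+r+1];k=np.clip((np.percentile(w,70)+w.min())/2-w,0,None)
    yy,x=np.mgrid[v-r:v+r+1,u-r:u+r+1];return (x*k).sum()/k.sum(),(yy*k).sum()/k.sum()
for nm,c,h,z in [('nest',(574.8,70.9),53.6,10),('pulley',s['position'][:2],24.5,s['position'][2]-3.6)]:
    X=[np.r_[P(c)+R@P([a*h,h]),z] for a in(-1,1)]
    q=[cen(*u) for u in proj(p,X,s)]
    W=P([atz(p,u,z,s) for u in q]);d=W[1]-W[0]
    print(nm,np.round(proj(p,X,s)-q,1).tolist(),'centre',W.mean(0)[:2]-R@P([0,h]),np.hypot(*d[:2]),np.degrees(np.arctan2(d[1],d[0])))
E
```

```text
[573.89262947  70.53953822  33.57695104] [ 0.22022754  0.49680813 -1.2272    ]
[573.90893695  70.52200476  33.56286087] [ 0.18705351 -0.0719012  -2.84082199]
nest [[0.6, -2.1], [2.3, 0.5]] centre [573.7940687   70.30909883] 105.83688565003192 -2.6062655857976096
pulley [[-0.1, -0.1], [-1.4, -0.2]] centre [574.38756445  70.45647242] 49.823518568376755 -3.4279461808527265
```

Request:
apply_moves([
  [0,0,0.006,0,0,0],
  [0,0,0.004,0,0,0],
  [0,0,0.004,0,0,0],
  [0,0,0.004,0,0,0],
  [0,0,0.002,0,0,0],
  [0,0,0,0,0,0],
  [0,0,0,0,0,0],
])

```text
time_s: 8.28
position: [574.0, 70.6, 23.7]
tool_rot: [2.137, 2.303, 0.0]
wrist_force: [-0.3, 0.3, -0.8]
grip_width: 0.542
grip_force: 30.0
```

Request:
apply_moves([
  [0,0,0.002,0,0,0],
  [0,0,0,0,0,0],
  [0,0,0,0,0,0],
])

```text
time_s: 8.65
position: [574.0, 70.6, 23.5]
tool_rot: [2.137, 2.303, 0.0]
wrist_force: [-3.9, -0.4, 6.8]
grip_width: 0.54
grip_force: 30.0
```

Request:
apply_moves([
  [0,0,0,0,0,0],
  [0,0,0,0,0,0],
  [0,0,0,0,0,0],
  [0,0,0,0,0,0],
  [0,0,-0.04,0,0,0],
  [0,0,-0.1,0,0,0],
  [0,0,-0.1,0,0,0],
], gripper=1)

```text
time_s: 9.52
position: [574.0, 70.6, 145.1]
tool_rot: [2.136, 2.303, 0.001]
wrist_force: [0.1, 0.4, 0.1]
grip_width: 1.0
grip_force: 0.0
```

```bash
python3 - <<'E'
from h import *
s=state();print(s['position'],s['tool_rot'],s['grip_width'])
p=read_camera('wrist');cv2.imwrite('pics/j.png',p['pixels'])
r=regions_of('hub_top',p)
if r: print(r[0]['confidence'],r[0]['uv'],atz(p,r[0]['uv'],26,s))
E
```

```text
[573.96109321  70.63327774 145.05739414] [2.13641071e+00 2.30295041e+00 6.30243090e-04] 0.9999143829964564
0.97 [319.9, 189.6] [571.85174536  77.33450473  26.        ]
```

View pics/j.png

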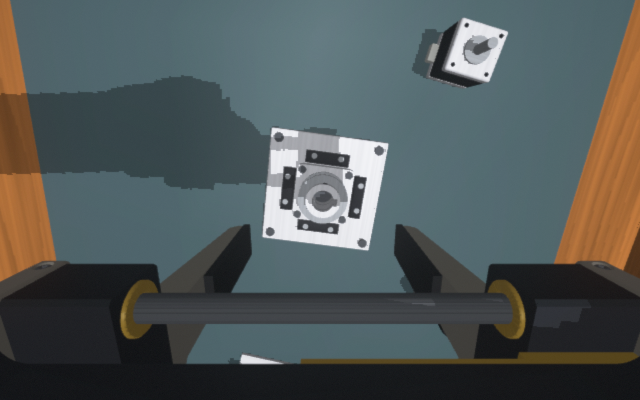

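The pulley sits in the pocket with its hub at about (322,197) and its flange holes at (303,169), (349,176), (342,220) and (296,214).

```bash
cat >> h.py <<'E'
def cen(g,u,v,r=4,pc=70):
    u,v=int(round(u)),int(round(v));w=g[v-r:v+r+1,u-r:u+r+1];k=np.clip((np.percentile(w,pc)+w.min())/2-w,0,None)
    y,x=np.mgrid[v-r:v+r+1,u-r:u+r+1];return (x*k).sum()/k.sum(),(y*k).sum()/k.sum()
E
python3 - <<'E'
from h import *
s=state();p=read_camera('wrist');g=cv2.cvtColor(p['pixels'],cv2.COLOR_BGR2GRAY).astype(float)
for Q,z in [([(303,169),(349,176),(342,220),(296,214)],20),([(278,137),(379,151),(362,243),(270,232)],10)]:
    q=[cen(g,*a) for a in Q];W=np.array([atz(p,a,z,s) for a in q]);d=W[1]+W[2]-W[0]-W[3]
    print(np.round(q,1).tolist(),W.mean(0),np.hypot(*d[:2])/2,np.degrees(np.arctan2(d[1],d[0])))
cv2.imwrite('pics/k.png',cv2.resize(p['pixels'][155:235,280:365],None,fx=6,fy=6,interpolation=cv2.INTER_CUBIC))
E
```

```text
[[299.3, 168.9], [350.3, 177.9], [340.2, 217.8], [293.2, 213.4]] [578.94957674  70.00619249  20.        ] 53.58457917206754 -3.8621960324124482
[[275.3, 137.7], [380.1, 151.1], [362.6, 242.8], [267.1, 230.6]] [579.72961799  70.30004021  10.        ] 112.63406157024343 -3.4301351615513065
```

Request:
apply_moves([
  [-0.06,-0.017,-0.03,0,0,0],
  [-0.11,-0.031,-0.03,0,0,0],
  [-0.11,-0.031,0,0,0,0],
  [-0.11,-0.031,0,0,0,0],
  [-0.11,-0.031,0,0,0,0],
  [-0.11,-0.031,0,0,0,0],
  [0,0,0,0,0,0],
  [0,0,0,0,0,0],
  [0,0,0,0,0,0],
])

```text
time_s: 10.8
position: [511.4, -237.9, 172.3]
tool_rot: [-2.133, -2.306, -0.001]
wrist_force: [-0.3, -0.5, -0.3]
grip_width: 1.002
grip_force: 0.0
```

```bash
python3 - <<'E'
from h import *
s=state();print(s['position'],s['tool_rot'])
p=read_camera('wrist')
for th,z in [('shaft',60),('idler_shaft',70),('rack',45),('collar_seat',45)]:
    for r in find_in(th,p)[:2]: print(' ',th,round(r['confidence'],2),np.round(r['uv']),np.round(atz(p,r['uv'],z,s)))
cv2.imwrite('pics/l.png',p['pixels'])
E
```

```text
[ 511.442581   -237.94485646  172.30277127] [-2.13259358e+00 -2.30551156e+00 -7.00033759e-04]
  shaft 0.72 [324. 188.] [ 513. -227.   60.]
  idler_shaft 0.71 [303. 266.] [ 497. -311.   70.]
  rack 0.83 [318. 205.] [ 509. -250.   45.]
  collar_seat 0.77 [326. 184.] [ 515. -226.   45.]
```

View pics/l.png

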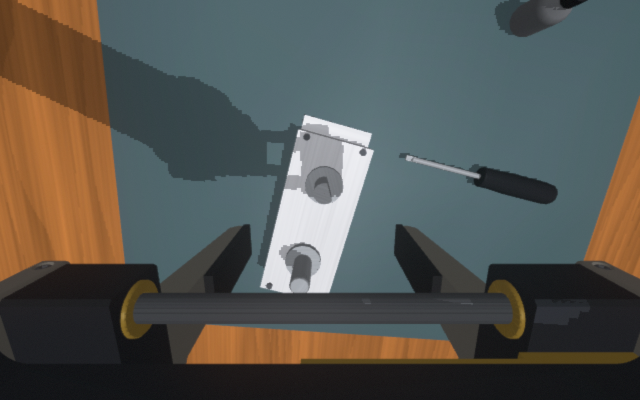

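The keyed shaft is the shorter one at (322,185), and the idler is at (302,268). Next is a zoom on the flat, together with the hub crop.

```bash
python3 - <<'E'
import cv2,numpy as np
a=cv2.imread('pics/l.png')[155:215,290:355]
a=cv2.resize(a,(650,600),interpolation=cv2.INTER_CUBIC)
a=np.clip((a.astype(float)-40)*1.6,0,255).astype(np.uint8)
cv2.imwrite('pics/m.png',a)
E
```

```text
(no output)
```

View pics/m.png

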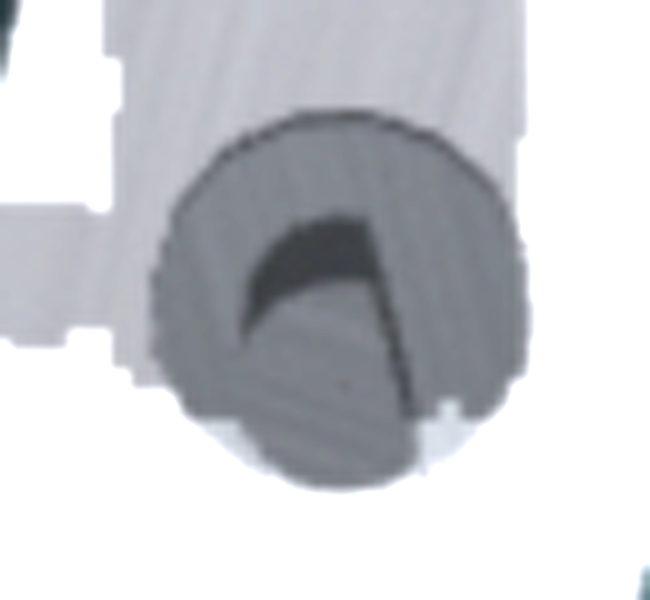

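```bash
python3 - <<'E'
from h import *
s=state();print(s['position'],s['tool_rot'])
p=read_camera('wrist')
px=lambda x,y:(290+x/10-.45,155+y/10-.45)
print('collar',atz(p,px(340,297),53,s)); print('top',atz(p,px(350,378),87,s))
a,b=[atz(p,px(*q),87,s) for q in [(378,278),(418,460)]];d=b-a;print(a,b,np.hypot(*d[:2]),'normal yaw',np.degrees(np.arctan2(d[0],-d[1])), np.degrees(np.arctan2(d[1],d[0]))+90)
a,b=[atz(p,px(*q),53,s) for q in [(152,290),(528,290)]];print(a,b,np.linalg.norm(a-b))
R=Rn.from_rotvec(s['tool_rot']).as_matrix();print('tool y yaw',np.degrees(np.arctan2(R[1,1],R[0,1])))
ff=s['qpos'];print(ff)
c=atz(p,px(340,297),53,s)[:2]
# overlay predicted outline
t=np.linspace(0,2*np.pi,60)
for yaw in (12,16.4,20):
    Y=np.radians(yaw);n=np.array([np.cos(Y),np.sin(Y)]);tt=np.array([-n[1],n[0]])
    for z in (87,53):
        q=proj(p,[np.r_[c+5*n+k*8.66*tt,z] for k in(1,-1)],s);print(yaw,z,((q-[290,155]+.45)*10).round().tolist())
E
```

```text
[ 511.35773429 -239.16416402  172.62186692] [2.13493575e+00 2.30469338e+00 1.87939109e-04]
collar [ 512.55691214 -226.64486115   53.        ]
top [ 513.36550167 -227.0063417    87.        ]
[ 515.19258818 -217.45052139   87.        ] [ 520.26464055 -234.3413282    87.        ] 17.635902864206844 normal yaw 16.7142129945668 16.714212994566793
[ 493.08858108 -227.36618441   53.        ] [ 531.91358282 -224.44777031   53.        ] 38.934533528825725
tool y yaw 4.379491828748383
[ 0.35782275  0.37144376  0.02538943  1.85672455 -0.01177773  0.91351785
  0.46511348]
12 87 [[383.0, 275.0], [407.0, 456.0]]
12 53 [[377.0, 209.0], [399.0, 371.0]]
16.4 87 [[375.0, 272.0], [414.0, 451.0]]
16.4 53 [[370.0, 206.0], [404.0, 367.0]]
20 87 [[369.0, 270.0], [419.0, 447.0]]
20 53 [[364.0, 205.0], [409.0, 363.0]]
```

Request:
apply_moves([
  [0,0,0.03,0,0,-0.7],
  [0,0,0.04,0,0,-0.7],
  [0,0,0.03,0,0,-0.71],
  [0.022,0.004,0.024,0,0,0],
  [0,0,0,0,0,0],
  [0,0,0,0,0,0],
  [0,0,0,0,0,0],
  [0,0,0,0,0,0],
])

```text
time_s: 12.1
position: [510.1, -229.2, 111.1]
tool_rot: [1.882, 2.514, 0.0]
wrist_force: [0.5, -1.1, -0.2]
grip_width: 0.999
grip_force: 0.0
```

```bash
python3 - <<'E'
from h import *
s=state();p=read_camera('wrist');R=Rn.from_rotvec(s['tool_rot']).as_matrix();print(s['position'],'tool y yaw',np.degrees(np.arctan2(R[1,1],R[0,1])))
c=(512.8,-226.8);q=proj(p,[np.r_[c,53]],s)[0].astype(int);print(q)
u,v=q[0]-40,q[1]-25
a=cv2.resize(p['pixels'][v:v+70,u:u+80],(640,560),interpolation=cv2.INTER_CUBIC)
a=np.clip((a.astype(float)-40)*1.5,0,255).astype(np.uint8)
Y=np.radians(16.5);n=np.array([np.cos(Y),np.sin(Y)]);tt=np.array([-n[1],n[0]]);t0=np.arccos(.5)
t=np.r_[np.linspace(t0,2*np.pi-t0,60)];
for z,col in((87,(0,0,255)),(53,(0,255,0))):
    X=[np.r_[c+10*(np.cos(k)*n+np.sin(k)*tt),z] for k in t]
    cv2.polylines(a,[((proj(p,X,s)-[u,v]+.5)*8).astype(np.int32)],True,col,1)
X=[np.r_[c+20*(np.cos(k)*n+np.sin(k)*tt),53] for k in np.linspace(0,6.28,60)]
cv2.polylines(a,[((proj(p,X,s)-[u,v]+.5)*8).astype(np.int32)],True,(255,0,0),1)
cv2.imwrite('pics/o.png',a)
E
```

```text
[ 510.12233505 -229.18873736  111.09299822] tool y yaw 16.35536633977458
[324 211]
```

View pics/o.png

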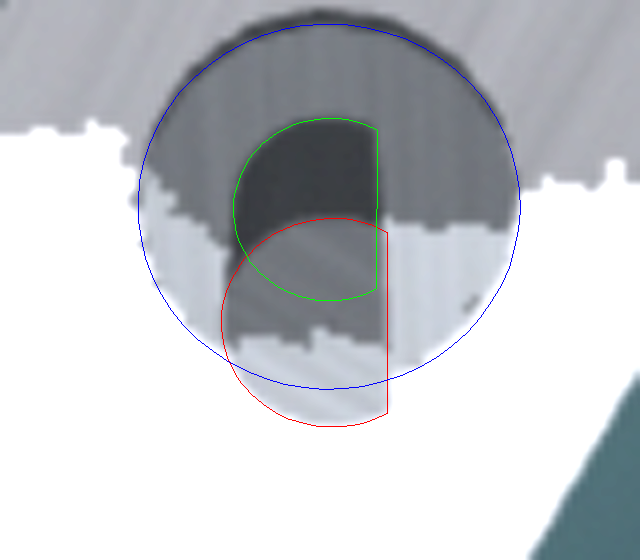

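The overlay of the model at (512.8,-226.8), yaw 16.5°, matches the flat and collar to about half a millimetre. I'll descend and grip.

Request:
apply_moves([
  [0.003,0.0015,0.03,0,0,0],
  [0,0,0.04,0,0,0],
  [0,0,0.03,0,0,0],
  [0,0,0.008,0,0,0],
  [0,0,0,0,0,0],
  [0,0,0,0,0,0],
])

```text
time_s: 12.9
position: [510.6, -227.4, 57.1]
tool_rot: [1.882, 2.514, 0.0]
wrist_force: [0.4, 0.4, 0.8]
grip_width: 0.998
grip_force: 0.0
```

Request:
apply_moves([
  [0,0,0,0,0,0],
  [0,0,0,0,0,0],
  [0,0,0,0,0,0],
  [0,0,0,0,0,0],
  [0,0,0,0,0,0],
  [0,0,0,0,0,0],
  [0,0,0,0,0,0],
  [0,0,0,0,0,0],
], gripper=0)

```text
time_s: 13.9
position: [510.0, -227.3, 56.6]
tool_rot: [-1.882, -2.515, 0.0]
wrist_force: [1.0, 0.2, 0.0]
grip_width: 0.157
grip_force: 29.9
```

Request:
apply_moves([
  [0,0,-0.02,0,0,0],
  [0,0,-0.06,0,0,0],
  [0,0,-0.07,0,0,0],
  [0.06,0.032,0,0,0,0],
  [0.1,0.054,0,0,0,0],
  [0.1,0.054,0,0,0,0],
  [0.1,0.054,0,0,0,0],
  [0.1,0.054,0,0,0,0],
  [0.077,0.038,0,0,0,0],
  [0,0,0,0,0,0],
])

```text
time_s: 15.15
position: [571.5, 75.8, 132.0]
tool_rot: [-1.873, -2.521, -0.003]
wrist_force: [0.5, -0.8, -2.9]
grip_width: 0.16
grip_force: 29.9
```

Request:
apply_moves([
  [0,0,0,0,0,0.867],
  [0,0,0,0,0,0.867],
  [0,0,0,0,0,0.867],
  [0,0,0,0,0,0.867],
  [0,0,0,0,0,0],
  [0,0,0,0,0,0],
  [0,0,0,0,0,0],
])

```text
time_s: 16.02
position: [571.6, 70.4, 131.6]
tool_rot: [2.287, 2.153, -0.0]
wrist_force: [0.7, -0.3, -2.1]
grip_width: 0.156
grip_force: 29.9
```

```bash
python3 - <<'E'
from h import *
s=state();p=read_camera('wrist');R=Rn.from_rotvec(s['tool_rot']).as_matrix();print(s['position'],'tool y yaw',np.degrees(np.arctan2(R[1,1],R[0,1])),s['grip_width'],s['wrist_force'],s['moment'])
pos=s['position'];Y=np.arctan2(R[1,1],R[0,1])
a=cv2.resize(p['pixels'][60:300,220:440],(733,800)[:2] if 0 else (550,600),interpolation=cv2.INTER_CUBIC)
def dr(c,rad,z,yaw,col,key=None):
    k=np.linspace(0,2*np.pi,80);X=np.c_[c[0]+rad*np.cos(k),c[1]+rad*np.sin(k),np.full(80,z)]
    cv2.polylines(a,[((proj(p,X,s)-[220,60]+.5)*2.5).astype(np.int32)],True,col,1)
h=(574.0,70.6)
for r,c in((17,(0,0,255)),(10.75,(0,0,255))): dr(h,r,46,0,c)
ax=pos[:2]+2.5*np.array([np.cos(Y),np.sin(Y)])
tip=pos[2]-41.7
dr(ax,20,tip+38,0,(0,255,0));dr(ax,20,tip+30,0,(0,255,0));dr(ax,10,tip,0,(0,255,0))
y=np.radians(-3.45);n=np.array([np.cos(y),np.sin(y)]);t=np.array([-n[1],n[0]])
K=[np.r_[h+14*n+w*3.75*t,46] for w in(-1,1)]
cv2.polylines(a,[((proj(p,K,s)-[220,60]+.5)*2.5).astype(np.int32)],True,(255,0,0),1)
cv2.imwrite('pics/q.png',a)
E
```

```text
[571.57428673  70.41906599 131.64635565] tool y yaw -3.461104249103417 0.15637283889360962 [ 0.69006365 -0.28379764 -2.07091125] [0.00404028 0.02421197 0.05245969]
```

View pics/q.png

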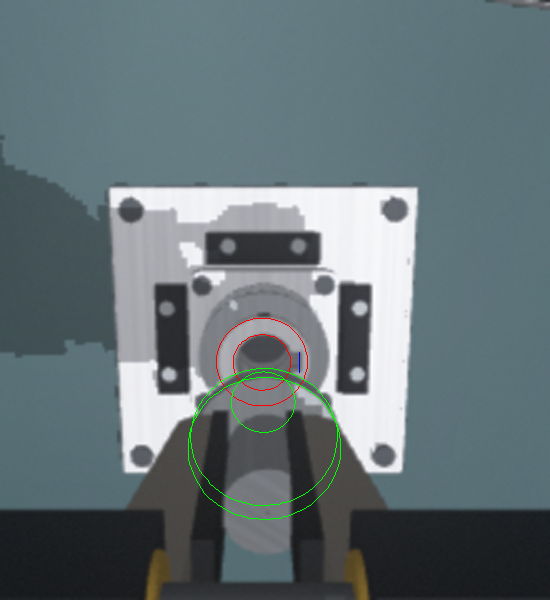

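The shaft is held upright and the hub overlay agrees with the picture: the hub ring is centred near (262,362) in the crop. The flange holes at crop (202,286) and (325,286) allow a finer numeric check.

```bash
python3 - <<'E'
from h import *
s=state();p=read_camera('wrist')
y=np.radians(-3.45);R=np.array([[np.cos(y),-np.sin(y)],[np.sin(y),np.cos(y)]])
f=lambda u,v:(220+u/2.5-.5,60+v/2.5-.5)
g=cv2.cvtColor(p['pixels'],cv2.COLOR_BGR2GRAY).astype(float)
N=np.array([atz(p,cen(g,*f(*q),7,60),10,s) for q in [(131,210),(395,210),(142,456),(384,455)]])
print('nest',N.round(1).tolist(),N.mean(0),np.degrees(np.arctan2(*(N[1]-N[0])[1::-1])),np.degrees(np.arctan2(*(N[3]-N[2])[1::-1])))
Q=np.array([atz(p,cen(g,*f(*q),4,60),20,s) for q in [(202,286),(325,286)]]);d=Q[1]-Q[0]
print('pulley',Q.mean(0)[:2]-R@[0,24.5],np.hypot(*d[:2]),np.degrees(np.arctan2(d[1],d[0])))
# shaft held: find bottom of collar? ray-check of shaft axis from side/scene cameras
for n in('scene','side'):
    c=read_camera(n)
    for th in('shaft','collar_seat','hub_top'):
        for r in find_in(th,c)[:1]: print(n,th,r['confidence'],np.round(r['uv'],1))
    print(proj(c,[[574,70.6,46],[574,70.6,20+70],[574,70.6,125]]).round(1).tolist())
E
```

```text
nest [[524.7, 126.4, 10.0], [630.8, 120.9, 10.0], [520.1, 18.6, 10.0], [624.4, 13.8, 10.0]] [574.99729626  69.90566177  10.        ] -2.978192689344015 -2.630178612135932
pulley [574.49334049  70.34998405] 49.15223820031946 -2.5992086233133485
scene shaft 0.45 [339.7 194.7]
scene collar_seat 0.54 [343.6 196.6]
scene hub_top 0.71 [336.9 220.3]
[[337.1, 214.8], [337.8, 202.1], [338.5, 191.3]]
side shaft 0.54 [289.9 166.2]
side collar_seat 0.77 [286.8 161.4]
side hub_top 0.81 [290.4 192.2]
[[291.2, 185.0], [290.1, 172.7], [289.2, 162.3]]
```

Request:
apply_moves([
  [0,0,0.03,0,0,0],
  [0,0,0.03,0,0,0],
  [0,0.0006,0.018,0,0,0],
  [0,0,0,0,0,0],
  [0,0,0.008,0,0,0],
  [0,0,0.006,0,0,0],
  [0,0,0.006,0,0,0],
  [0,0,0,0,0,0],
  [0,0,0,0,0,0],
])

```text
time_s: 17.65
position: [572.0, 70.7, 82.7]
tool_rot: [2.288, 2.153, 0.0]
wrist_force: [0.4, 0.5, -2.5]
grip_width: 0.156
grip_force: 29.9
```

Request:
apply_moves([
  [0,0,0.005,0,0,0],
  [0,0,0.004,0,0,0],
  [0,0,0.003,0,0,0],
  [0,0,0.003,0,0,0],
  [0,0,0,0,0,0],
])

```text
time_s: 18.27
position: [571.8, 70.7, 74.9]
tool_rot: [-2.288, -2.153, 0.0]
wrist_force: [-0.6, 0.3, -3.2]
grip_width: 0.157
grip_force: 29.9
```

Request:
apply_moves([
  [0,0,0.005,0,0,0],
  [0,0,0.006,0,0,0],
  [0,0,0.006,0,0,0],
  [0,0,0.006,0,0,0],
  [0,0,0.006,0,0,0],
  [0,0,0,0,0,0],
])

```text
time_s: 19.02
position: [571.7, 70.6, 60.3]
tool_rot: [-2.288, -2.153, 0.001]
wrist_force: [0.9, -0.8, -2.3]
grip_width: 0.156
grip_force: 29.9
```

Request:
apply_moves([
  [0,0,0.003,0,0,0],
  [0,0,0.002,0,0,0],
  [0,0,0.002,0,0,0],
  [0,0,0,0,0,0],
  [0,0,0,0,0,0],
])

```text
time_s: 19.65
position: [572.0, 70.7, 57.5]
tool_rot: [2.288, 2.153, 0.0]
wrist_force: [-1.5, -0.4, 3.5]
grip_width: 0.156
grip_force: 29.9
```

Request:
apply_moves([
  [0,0,0.002,0,0,0],
  [0,0,0.001,0,0,0],
  [0,0,0,0,0,0],
  [0,0,0,0,0,0],
  [0,0,0,0,0,0],
])

```text
time_s: 20.27
position: [572.0, 70.7, 57.5]
tool_rot: [2.288, 2.153, 0.0]
wrist_force: [-5.7, -0.8, 16.2]
grip_width: 0.16
grip_force: 29.9
```

Request:
apply_moves([
  [0,0,0.001,0,0,0],
  [0,0,0,0,0,0],
  [0,0,0,0,0,0],
  [0,0,0,0,0,0],
  [0,0,0,0,0,0],
  [0,0,0,0,0,0],
])

```text
time_s: 21.02
position: [572.0, 70.7, 57.5]
tool_rot: [2.288, 2.153, 0.0]
wrist_force: [-8.2, -1.2, 19.5]
grip_width: 0.158
grip_force: 29.9
```

```bash
python3 - <<'E'
from h import *
s=state();print(s['position'],s['wrist_force'],s['moment'],s['grip_width'])
for n in('scene','side'):
    c=read_camera(n)
    for th in('collar_seat','pulley','idler_shaft','rack','nest','motor','threadlocker','screwdriver'):
        for r in find_in(th,c)[:1]: print(n,th,r['confidence'],np.round(r['uv'],1))
    print(proj(c,[[574.3,70.5,46]]).round(1).tolist())
E
```

```text
[572.04165642  70.68932424  57.45407302] [-8.24308191 -1.24849057 19.51055133] [-0.27942673  1.71987748 -0.03612321] 0.15794832759669947
scene collar_seat 0.56 [341.  213.8]
scene pulley 0.55 [334.9 225.2]
scene idler_shaft 0.54 [289.9 125.8]
scene rack 0.78 [296.3 149.2]
scene nest 0.67 [336.5 237.2]
scene motor 0.82 [329.  285.6]
scene threadlocker 0.63 [267.9 213.5]
scene screwdriver 0.7 [231.5 183.3]
[[337.0, 214.9]]
side pulley 0.56 [291.9 197.8]
side rack 0.78 [379.  299.9]
side nest 0.94 [293.3 204.4]
side threadlocker 0.81 [364.6 187.3]
side screwdriver 0.67 [420.8 225.8]
[[291.3, 185.0]]
```

```bash
python3 -c "
from station import *
print(close_job())"
```

```text
the job is handed in; nothing more can be done
None
```

The pulley sits flat in the nest and the keyed shaft is home in its bore, collar down on the hub. The arm still grips the shaft and presses it down with about 20 N; I handed the job in at about 21 s of the 54 s allowed.

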